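# Feel out the lid release of a bench spectrometer

### The job

Open the spectrometer's sample lid by its hidden release. Starting at the left-hand end of the front rail (the end by the vent slots, away from the keypad), feel along the top of the rail with a fingertip until you come to the release groove, then press the latch tongue inside the groove so that the lid springs open, and take the hand away. Let the lid rise by itself without forcing or lifting it, and leave the glassware and the cuvette box where they stand.

Things in the scene. Friction and masses are not known exactly. Their poses are not given: they have to be found in the camera images.
- spectrometer: White bench spectrometer, fixed; 300 deep (x), 440 wide (y), 116 mm high. Origin under its centre; its front faces its -x, towards the robot; +y is its left-hand side facing it. Shoulders 90 mm wide at both sides, tops at z = 116 mm: vent slots on the left one, screen and keypad on the right. Between them: the grey front rail, then the grey lid (x = -92 to +80 mm).
- rail_left (a point): Left-hand end of the front rail: point on its top, on its centre line, against the left shoulder (6 mm higher). The rail is a flat rigid grey strip, 46 mm wide (x), 260 mm long (y), its top 110 mm above the bench; the shut lid starts 2 mm behind it, level with it at the edge and 6.5 mm higher in its middle. Axes as the spectrometer's.
- rail_right (a point): Right-hand end of the rail's top, as rail_left. One release groove lies in the rail, its place not given: its centre is 130 to 215 mm from rail_left along the centre line. It is a pocket in the same grey plastic, open at the top only, 60 mm along the rail and 37 mm across (centred within 1 mm). Its floor is the latch tongue, 56 by 33 mm, 12 mm below the rail's top.
- latch (a joint): Sink of the latch tongue in the groove, straight down, m: 0 at rest, 0.007 fully pressed. Its spring takes about 1.2 N to start and 3.5 N at the bottom; the lid is let go at about 0.004 to 0.005. The tongue springs back when released.
- lid (a joint): Opening of the lid about its rear hinge, rad: 0 shut and latched; once let go it rises by its own spring in about half a second to its stop at 0.2 (front edge 35 mm up) and stays there.
- hood: The lid's grey cover, 172 deep by 256 wide by 16.5 mm thick, turning with the lid. Origin on the hinge line inside the housing, middle of the width, 79 mm above the bench; when shut its axes are the spectrometer's and it reaches from x = -177 to -5 mm, its top edge 31 mm above the origin.
- cuvette_box_in (a point): Small clear open cuvette box, 100 by 55 by 35 mm, standing loose on the left shoulder behind the vent slots; point at the centre of its inner floor. Not to be moved.
- reagent_bottle: Amber glass bottle, 68 mm across, 135 mm high, loose on the bench to the left; origin under its centre. Not to be moved.
- beaker: Glass beaker, 66 mm across, 85 mm high, loose on the bench to the right; origin under its centre. Not to be moved.
- vial: Small glass sample vial with a black cap, 28 mm across, 45 mm high, standing loose on the front of the right shoulder before the keypad; origin under its centre. Not to be moved.

How it is judged:
By the outcome, as a careful person would: the job done as asked, in the order asked, and still so for the second after the job is handed in, with the robot touching nothing.
It also fails if it takes over 64 s, if anything falls off the work surface, if the arm or the gripper's body presses on something with over 40 N, if the wrist force passes 120 N, or if a joint passes its speed limit or range.

### The arm

A 6-joint arm with a two-finger parallel gripper is mounted at the origin on the work surface. World frame = base frame: x ahead of the robot, y to its left, z up, the work surface at z = 0. Lengths are in mm, angles in rad, forces in N, time in s.
With the tool pointing down it reaches from about 350 to 875 mm from the base axis. Payload 4.2 kg.
Tool frame: the origin (TCP) lies midway between the tips of the shut fingers; the grasp point (between the pads) lies 19 mm behind it; z points along the fingers, y is the line along which they close (so a half turn about z gives the same grasp; the last joint's range is limited). The gripper opens to 85 mm and grips with 20 to 120 N. Pads are 22 mm wide; open, the fingers measure 114 mm over their backs; the gripper's body (76 mm by 85 mm) begins 54 mm behind the grasp point. The pads swing forward as they close: fully open they stand 13 mm farther back than shut.
Start: joints at [1.521, 0.385, 0.008, 0, -1.194, -0.259], TCP at [189.915, 595.426, 231.312] pointing down, gripper open.
Joint ranges: [-3.14, 3.14], [-1.21, 2.06], [-1.07, 1.41], [-3.16, 2.05], [-2.99, -0.16], [-3.1, 3.1]. Speed limits (rad/s): [2.79, 2.79, 3.14, 3.14, 3.14, 3.14].

### API

Orientations are given as a unit quaternion [x, y, z, w].
In Python, from bench import arm gives the robot as it stands.
- The arm moves only by the tool send_rows, never from a script. Its argument "targets" is a list of rows, each an object of numbers: "gripper": the gripper command: -1 is fully open, 1 is shut, values between are in proportion; "x", "y", "z": the shift along the tool's x, y, z in cm; "ax", "ay", "az": the turn, a rotation vector about the tool's x, y, z in degrees. A call has 1 to 5 rows; each row shifts and turns the commanded pose from where the row before left it, along the tool's axes as they then stand; what a row does not reach is not made up. A row lasts 1/12 s, in which the tool goes at most 41.7 mm and 7.16 degrees, less where a joint would pass 70% of its speed; a pose out of reach is approached as far as the arm can. A call is refused whole if a number of a shift passes 4.17 or a number of a turn 7.16, either way. A call with a gripper value outside its range is refused whole. The fingers move at their own pace and stop on an object; the grip force is fixed at half the most. Time passes only in rows, so rows that do not move let the fingers close. It gives the time, the measured TCP pose, the force, the opening and the grip force at its end, in the units of the state.
- arm.read_state(): the state, without advancing time (a new reading comes with each control period).
- arm.get_image(name): name is "scene" or "top" or "wrist"; returns (picture, depth): 400x640x3 uint8, red, green, blue; 400x640 float32, mm along the optical axis (not along the pixel's ray), 0 where there is no reading.
- arm.camera_model(name): a dict with "fx", "fy", "cx", "cy" (pixels), "cam_to_world" (4x4, takes a point from camera to world coordinates). Camera axes: x right, y down, z forward; pixel columns grow to the right and rows downward; lengths in mm; the calibration is good to about 2 mm. A picture is of the moment at which its call begins: read the wrist's pose just before it. camera_model takes no time and is no camera call; for the wrist camera it gives the pose at the moment of the call.
- arm.job_done(): hands the job in; it is judged then, once.
Trained networks look in the newest picture that a camera, given by its name, has taken for a name from the list of things; names that differ only in an ending like _2 or _b are one class to them, and where a whole thing is asked for, a point or a joint stands for the part that bears it (a point fixed in the world has none). Each returns a list of dicts, best first, with "score" (0 to 1); they miss things now and then, are a little off and sometimes report something else, mostly with a low value. They report only what shows in the picture. A call takes as long as a camera call.
- arm.boxes_of(camera, thing): "rect" ([left, top, width, height] in pixels, round what is visible of it).
The state is a dict: "clock": time; "joints": joint angles; "joint_vel": joint speeds; "joint_efforts": joint torques, N m; "position": TCP position; "ee_rot": TCP orientation; "contact_force": force on the tool from outside, world axes, zero at the start; "wrist_torque": the same for the moment, N m; "gripper_width": finger opening in mm; "grasp_force": force on a finger pad.
Only numpy, scipy, OpenCV 4.12 (cv2) and the standard library are available. Lean on these libraries where they do the work, as an engineer would, in place of code of your own. Each camera call takes 0.05 s, during which the arm holds its last target. There are 200 camera calls.

## Working session

There is one attempt and no reset: what is moved stays moved. The work goes in short steps, Python scripts to look and compute and a tool call to move; the robot and the scene stay as the last step left them, time stands still between calls to the robot, and variables do not carry over. Pictures are saved under pics/ and viewed, at most 10 in all, crops included, and the job is handed in when it is done.

Besides the shell and the picture viewer there is one more tool, called after "Request:" as name([rows], argument=value, ...), one row to a line, values as JSON. send_rows: Moves the arm, as the interface text tells. Its arguments: {"type":"object","properties":{"targets":{"type":"array"}},"required":["targets"]}

```bash
mkdir -p pics; ls
python3 - <<'E'
from bench import arm
import cv2,numpy as np
s=arm.read_state();print({k:np.round(v,3) for k,v in s.items()})
for n in["top","scene"]:
    p,d=arm.get_image(n);cv2.imwrite(f"pics/{n}1.png",p[:,:,::-1]);np.save(f"pics/{n}1.npy",d)
    c=arm.camera_model(n);print(n,c["fx"],c["cx"],c["cy"],np.round(c["cam_to_world"],3).tolist())
    for t in["spectrometer","hood","vial","beaker","reagent_bottle","cuvette_box_in"]:
        print(t,[(np.round(b["rect"]).tolist(),round(b["score"],2)) for b in arm.boxes_of(n,t)[:2]])
E
```

```text
pics
{'clock': np.float64(0.0), 'joints': array([ 1.521,  0.386,  0.007, -0.   , -1.194, -0.259]), 'joint_vel': array([-0.001,  0.001,  0.001,  0.   ,  0.001, -0.   ]), 'joint_efforts': array([-1.0000e-03, -3.9229e+01,  1.8840e+01,  4.1860e+00, -5.0000e-03,
        0.0000e+00]), 'position': array([189.747, 594.9  , 230.24 ]), 'ee_rot': array([ 0.988, -0.154, -0.   ,  0.001]), 'contact_force': array([-0.132, -0.193, -0.622]), 'wrist_torque': array([ 0.043,  0.014, -0.02 ]), 'grasp_force': np.float64(0.0), 'gripper_width': np.float64(84.961)}
top 393.589360240824 318.60460293648845 199.0155578018728 [[0.015, -0.999, 0.051, 551.342], [-1.0, -0.014, 0.019, -11.623], [-0.018, -0.051, -0.999, 1353.159], [0.0, 0.0, 0.0, 1.0]]
spectrometer [([241.0, 150.0, 148.0, 104.0], 0.9)]
hood [([276.0, 171.0, 81.0, 61.0], 0.59)]
vial []
beaker [([433.0, 213.0, 26.0, 18.0], 0.85), ([245.0, 144.0, 148.0, 110.0], 0.19)]
reagent_bottle [([184.0, 205.0, 28.0, 23.0], 0.98), ([432.0, 213.0, 27.0, 20.0], 0.5)]
cuvette_box_in [([246.0, 161.0, 19.0, 39.0], 0.81)]
scene 487.95657787907436 321.90565747935693 205.88007174683713 [[0.569, 0.44, -0.695, 1439.727], [0.822, -0.287, 0.491, -605.427], [0.017, -0.851, -0.526, 731.815], [0.0, 0.0, 0.0, 1.0]]
spectrometer [([227.0, 156.0, 207.0, 146.0], 0.86)]
hood [([274.0, 174.0, 119.0, 62.0], 0.77)]
vial [([242.0, 185.0, 15.0, 23.0], 0.51)]
beaker [([143.0, 244.0, 39.0, 51.0], 0.55)]
reagent_bottle []
cuvette_box_in [([390.0, 166.0, 46.0, 33.0], 0.57)]
```

Run:
```python
import cv2,numpy as np
p=cv2.imread("pics/top1.png");
cv2.imwrite("pics/t1c.png",cv2.resize(p[130:270,225:400],None,fx=4,fy=4,interpolation=cv2.INTER_CUBIC))
cv2.imwrite("pics/s1c.png",p if 0 else cv2.imread("pics/scene1.png"))
d=np.load("pics/top1.npy")
from bench import arm
c=arm.camera_model("top");M=np.array(c["cam_to_world"])
v,u=np.mgrid[0:400,0:640]
P=np.stack([(u-c["cx"])/c["fx"]*d,(v-c["cy"])/c["fy"]*d,d,np.ones_like(d)],-1)@M.T
Z=P[...,2]
for r in range(150,260,6): print(r,np.round(Z[r,240:395:8]).astype(int).tolist())
m=((Z>104)&(Z<119)).astype(np.uint8)
n,l,st,_=cv2.connectedComponentsWithStats(m);i=1+st[1:,4].argmax();Q=P[l==i][:,:2].astype(np.float32)
print(cv2.minAreaRect(Q), np.median(Z[l==i]))
```

```text
150 [-2, 1, 3, -6, -6, -1, 1, 0, 4, -6, -1, 1, -1, 111, 112, 116, 114, 116, 1, 0]
156 [-3, -1, 0, 1353, 0, 0, 109, 112, 107, 106, 108, 108, 106, 109, 110, 117, 118, 116, -4, 0]
162 [1, 117, 152, 119, 113, 106, 110, 110, 109, 111, 114, 113, 111, 109, 110, 113, 120, 1353, -2, 0]
168 [1, 120, 122, 114, 110, 109, 110, 108, 109, 111, 112, 107, 105, 110, 100, 121, 118, 118, -5, -2]
174 [2, 120, 120, 124, 110, 113, 110, 106, 86, 68, 109, 110, 111, 110, 111, 116, 119, 118, 0, -3]
180 [0, 133, 118, 146, 113, 109, 109, 112, 113, 117, 111, 114, 112, 112, 109, 114, 119, 121, -2, 0]
186 [0, 152, 118, 146, 117, 114, 107, 116, 115, 117, 116, 117, 116, 117, 109, 117, 118, 118, 116, 2]
192 [1, 114, 120, 121, 115, 110, 110, 115, 116, 109, 113, 113, 113, 112, 112, 116, 117, 123, 116, -1]
198 [-3, 118, 116, 113, 114, 109, 114, 114, 115, 116, 121, 112, 115, 114, 111, 116, 114, 114, 115, -4]
204 [-4, 119, 115, 116, 113, 111, 116, 116, 113, 117, 112, 116, 109, 116, 110, 119, 120, 114, 114, -2]
210 [5, 117, 116, 116, 121, 105, 116, 117, 115, 112, 117, 112, 113, 114, 114, 114, 119, 112, 111, -1]
216 [1, -2, 118, 116, 1353, 109, 114, 115, 113, 117, 113, 113, 114, 118, 116, 109, 113, 116, 119, -4]
222 [-2, -1, 112, 117, 118, 114, 116, 115, 112, 113, 111, 114, 113, 113, 113, 101, 116, 115, 118, -2]
228 [0, 2, 114, 118, 118, 115, 109, 113, 110, 112, 112, 34, 114, 104, 113, 110, 117, 164, 110, -6]
234 [3, -2, 117, 117, 120, 109, 108, 109, 109, 110, 108, 98, 99, 97, 113, 108, 114, 112, 115, -2]
240 [-2, -4, 113, 117, 119, 109, 108, 110, 108, 108, 110, 97, 27, 112, 113, 104, 117, 113, 6, 0]
246 [0, 1, 111, 119, 113, 109, 108, 109, 105, 107, 103, 106, 3, 0, -4, 0, 0, -3, -4, -3]
252 [3, 1, 116, 118, 116, 0, 2, -3, -2, 0, -1, 5, -1, 0, -4, -1, -4, 0, 0, -3]
258 [2, -4, 2, 0, 3, -1, 3, 2, 4, 2, -5, 5, 2, 1, 0, -1, 3, -4, -4, -4]
((612.7108154296875, 19.806488037109375), (300.3758239746094, 440.89337158203125), 7.416449069976807) 113.34046449446078
```

View pics/t1c.png

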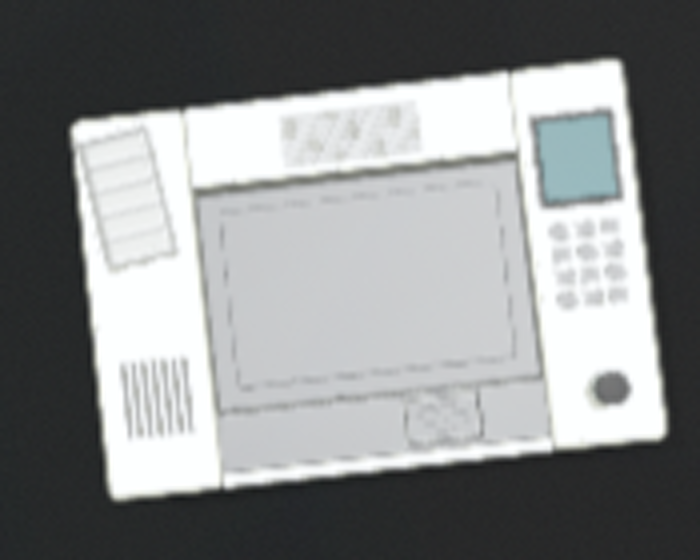

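View pics/s1c.png

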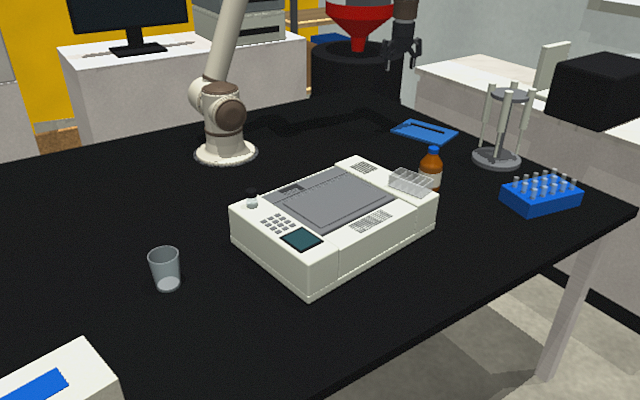

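The top crop shows the rail at crop rows 378–472, columns 222–550. The groove is a darker pocket at crop (405–482, 390–445), and its depth is about 12 mm below the rail. The scene view shows the lid shut, the vial on the right shoulder and the box on the left shoulder.

```bash
cat > h.py <<'E'
from bench import arm
import cv2,numpy as np
def ray(cam,u,v,z,c=None):
    c=c or arm.camera_model(cam);M=np.array(c["cam_to_world"])
    r=M[:3,:3]@np.array([(u-c["cx"])/c["fx"],(v-c["cy"])/c["fy"],1]);return M[:3,3]+r*(z-M[2,3])/r[2]
def tool_delta(goal,s=None):
    from scipy.spatial.transform import Rotation as R
    s=s or arm.read_state();return R.from_quat(s["ee_rot"]).inv().apply(np.array(goal)-s["position"])
E
python3 - <<'E'
from h import *
a=np.radians(7.4);ex=np.array([np.cos(a),np.sin(a),0]);ey=np.array([-ex[1],ex[0],0])
C=np.array([612.7,19.8,0])
for n,(x,y),z in[("rearL",(220,412),110),("rearR",(544,379),110),("frontL",(222,473),110),("frontR",(550,440),110),("gTL",(405,392),110),("gTR",(480,389),110),("gBL",(407,446),110),("gBR",(483,436),110),("bodyFL",(112,499),116),("bodyFR",(665,440),116),("bodyBL",(72,122),116),("bodyBR",(622,58),116),("vial",(612,388),160)]:
    w=ray("top",225+x/4-.4,130+y/4-.4,z);q=w-C;print(n,np.round(w,1),"local",round(q@ex,1),round(q@ey,1))
g=C-117*ex+130*ey;print("rail_left",g)
st=C-119*ex+108*ey;st[2]=200;print(st,tool_delta(st))
E
```

```text
rearL [507.  133.5 110. ] local -90.2 126.3
rearR [ 536.8 -121.4  110. ] local -93.4 -130.2
frontL [459.1 130.9 110. ] local -138.0 130.0
frontR [ 489.1 -126.5  110. ] local -141.4 -129.2
gTL [524.9 -12.2 110. ] local -91.2 -20.4
gTR [528.2 -71.2 110. ] local -95.5 -79.3
gBL [482.6 -14.4 110. ] local -133.4 -17.1
gBR [491.4 -74.  110. ] local -132.4 -77.3
bodyFL [437.9 216.2 116. ] local -148.0 217.3
bodyFR [ 490.8 -215.5  116. ] local -151.2 -217.7
bodyBL [734.8 255.  116. ] local 151.4 217.5
bodyBR [ 791. -180.  116.] local 151.1 -221.1
vial [ 531.4 -168.2  160. ] local -104.8 -176.0
rail_left [479.93104645 133.64816631   0.        ]
[480.78120725 111.57380954 200.        ] [424.18870161 372.535925    31.30871679]
```

Request:
send_rows([
  {"gripper": 1,"x": 3.0,"y": 2.65},
  {"gripper": 1,"x": 3.0,"y": 2.65},
  {"gripper": 1,"x": 3.0,"y": 2.65},
  {"gripper": 1,"x": 3.0,"y": 2.65},
  {"gripper": 1,"x": 3.0,"y": 2.65},
])

```text
$.targets[0]: bad value
```

Request:
send_rows([
  {"gripper": 1,"x": 3.0,"y": 2.65},
  {"gripper": 1,"x": 3.0,"y": 2.65},
  {"gripper": 1,"x": 3.0,"y": 2.65},
  {"gripper": 1,"x": 3.0,"y": 2.65},
  {"gripper": 1,"x": 3.0,"y": 2.65},
])

```text
$.targets[0]: bad value
```

Request:
send_rows([
  {"gripper": 1,"az": -6.2},
  {"gripper": 1,"az": -6.2},
  {"gripper": 1,"az": -6.2},
  {"gripper": 1,"az": -6.2},
  {"gripper": 1},
])

```text
$.targets[0]: bad value
```

Run:
```python
from h import *
s=arm.read_state();print({k:np.round(v,3) for k,v in s.items()})
p,d=arm.get_image("wrist");cv2.imwrite("pics/w1.png",p[:,:,::-1]);np.save("pics/w1.npy",d)
c=arm.camera_model("wrist");np.save("pics/w1c.npy",c,allow_pickle=True);print(c["fx"],np.round(c["cam_to_world"],2).tolist())
```

```text
{'clock': np.float64(0.7), 'joints': array([ 1.521,  0.385,  0.008, -0.   , -1.194, -0.259]), 'joint_vel': array([ 0.001, -0.001,  0.001, -0.   ,  0.001,  0.002]), 'joint_efforts': array([ -0.   , -39.195,  18.858,   4.19 ,  -0.   ,  -0.   ]), 'position': array([189.905, 595.421, 231.336]), 'ee_rot': array([ 0.988, -0.154, -0.   , -0.   ]), 'contact_force': array([-0.094, -0.135, -0.493]), 'wrist_torque': array([0.011, 0.031, 0.027]), 'grasp_force': np.float64(0.0), 'gripper_width': np.float64(85.622)}
302.42514527418354 [[-0.3, -0.91, -0.3, 266.44], [-0.95, 0.29, 0.09, 571.28], [0.0, 0.31, -0.95, 373.57], [0.0, 0.0, 0.0, 1.0]]
```

View pics/w1.png

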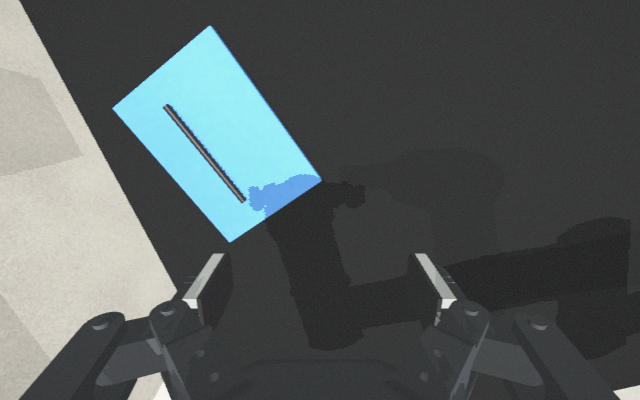

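The arm hasn't moved because the rows were refused; the picture only shows the blue tray at the start pose. Next I'll try rows with all the keys filled in.

Request:
send_rows([
  {"gripper": 1,"x": 3.0,"y": 2.65,"z": 0,"ax": 0,"ay": 0,"az": 0},
  {"gripper": 1,"x": 3.0,"y": 2.65,"z": 0,"ax": 0,"ay": 0,"az": 0},
  {"gripper": 1,"x": 3.0,"y": 2.65,"z": 0,"ax": 0,"ay": 0,"az": 0},
  {"gripper": 1,"x": 3.0,"y": 2.65,"z": 0,"ax": 0,"ay": 0,"az": 0},
  {"gripper": 1,"x": 3.0,"y": 2.65,"z": 0,"ax": 0,"ay": 0,"az": 0},
])

```text
clock: 1.17
position: [293.1, 421.9, 231.5]
ee_rot: [0.988, -0.153, 0.0, -0.0]
contact_force: [0.7, 0.6, -0.2]
gripper_width: 25.8
grasp_force: 0.0
```

Request:
send_rows([
  {"gripper": 1,"x": 3.0,"y": 2.65,"z": 0,"ax": 0,"ay": 0,"az": 0},
  {"gripper": 1,"x": 3.0,"y": 2.65,"z": 0,"ax": 0,"ay": 0,"az": 0},
  {"gripper": 1,"x": 3.0,"y": 2.65,"z": 0,"ax": 0,"ay": 0,"az": 0},
  {"gripper": 1,"x": 3.0,"y": 2.65,"z": 0,"ax": 0,"ay": 0,"az": 0},
  {"gripper": 1,"x": 3.0,"y": 2.65,"z": 0,"ax": 0,"ay": 0,"az": 0},
])

```text
clock: 1.58
position: [395.8, 250.1, 231.8]
ee_rot: [0.988, -0.153, 0.0, -0.0]
contact_force: [1.2, 1.2, -0.0]
gripper_width: 0.3
grasp_force: 0.0
```

Request:
send_rows([
  {"gripper": 1,"x": 0,"y": 0,"z": 0,"ax": 0,"ay": 0,"az": -6.2},
  {"gripper": 1,"x": 0,"y": 0,"z": 0,"ax": 0,"ay": 0,"az": -6.2},
  {"gripper": 1,"x": 0,"y": 0,"z": 0,"ax": 0,"ay": 0,"az": -6.2},
  {"gripper": 1,"x": 0,"y": 0,"z": 0,"ax": 0,"ay": 0,"az": -6.2},
  {"gripper": 1,"x": 0,"y": 0,"z": 0,"ax": 0,"ay": 0,"az": 0},
])

```text
clock: 2.0
position: [395.3, 251.6, 231.5]
ee_rot: [0.998, 0.063, 0.0, -0.0]
contact_force: [-0.3, 0.7, 0.2]
gripper_width: -0.3
grasp_force: 0.0
```

Request:
send_rows([
  {"gripper": 1,"x": 0,"y": 0,"z": 0,"ax": 0,"ay": 0,"az": 0},
  {"gripper": 1,"x": 0,"y": 0,"z": 0,"ax": 0,"ay": 0,"az": 0},
])

```text
clock: 2.17
position: [395.2, 251.8, 231.4]
ee_rot: [0.998, 0.061, 0.0, -0.0]
contact_force: [-0.6, 0.6, -0.1]
gripper_width: -0.3
grasp_force: 0.0
```

Run:
```python
from h import *
s=arm.read_state();print({k:np.round(v,3) for k,v in s.items()})
c=arm.camera_model("wrist");p,d=arm.get_image("wrist");cv2.imwrite("pics/w2.png",p[:,:,::-1]);np.save("pics/w2.npy",d)
np.save("pics/w2c.npy",c,allow_pickle=True)
st=[480.8,111.6,200];print(tool_delta(st))
```

```text
{'clock': np.float64(2.167), 'joints': array([ 0.915,  0.116, -0.359,  0.   , -1.096,  0.777]), 'joint_vel': array([ 0.   ,  0.002,  0.002, -0.001, -0.   ,  0.01 ]), 'joint_efforts': array([-5.4000e-02, -2.4332e+01,  1.8046e+01,  4.0110e+00, -1.0000e-03,
       -4.0000e-03]), 'position': array([395.159, 251.845, 231.41 ]), 'ee_rot': array([ 0.998,  0.061,  0.   , -0.   ]), 'contact_force': array([-0.591,  0.575, -0.135]), 'wrist_torque': array([-0.016,  0.002,  0.032]), 'grasp_force': np.float64(0.0), 'gripper_width': np.float64(-0.269)}
[ 67.87418522 149.71961728  31.36632212]
```

View pics/w2.png

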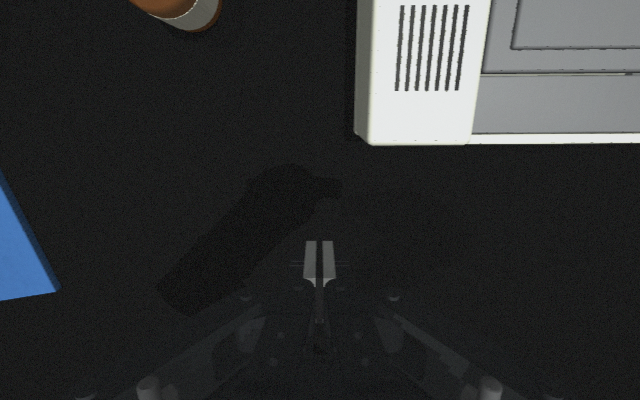

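The wrist view shows the rail's left end from (472,133) at the front to (481,73) at the rear. Its edges run almost parallel to the image rows, so the tool's yaw matches.

Run:
```python
from h import *
c=np.load("pics/w2c.npy",allow_pickle=True).item()
W={}
for n,u,v,z in[("FL",472,133,110),("RL",481.5,73,110),("F2",635,134,110),("R2",600,74,110),("bodyF",475,144,116),("bodyF2",370,144,116)]:
    W[n]=ray("wrist",u,v,z,c);print(n,np.round(W[n],1))
for a,b in(("FL","F2"),("RL","R2"),("bodyF2","bodyF")):
    q=W[b]-W[a];print("yaw",np.degrees(np.arctan2(q[0],-q[1])))
print("width",np.linalg.norm(W["FL"]-W["RL"]))
yaw=np.radians(7);ex=np.array([np.cos(yaw),np.sin(yaw),0]);ey=np.array([-ex[1],ex[0],0])
L=(W["FL"]+W["RL"])/2;print("rail_left",L)
st=L-20*ey-1*ex;st[2]=150;print(st,tool_delta(st))
```

```text
FL [462.4 127.7 110. ]
RL [509.8 133.3 110. ]
F2 [478.6 -11.6 110. ]
R2 [520.8  37.8 110. ]
bodyF [454.  125.6 116. ]
bodyF2 [443.2 214.  116. ]
yaw 6.648254001205598
yaw 6.547447604643208
yaw 6.9935957110651765
width 47.79525548497464
rail_left [486.08786787 130.48256738 110.        ]
[487.53270858 110.509775   150.        ] [ 74.41719213 151.62911814  81.36693034]
```

Request:
send_rows([
  {"gripper": 1,"x": 1.46,"y": 3.02,"z": 0,"ax": 0,"ay": 0,"az": 0},
  {"gripper": 1,"x": 1.46,"y": 3.02,"z": 0,"ax": 0,"ay": 0,"az": 0},
  {"gripper": 1,"x": 1.46,"y": 3.02,"z": 0,"ax": 0,"ay": 0,"az": 0},
  {"gripper": 1,"x": 1.46,"y": 3.02,"z": 0,"ax": 0,"ay": 0,"az": 0},
  {"gripper": 1,"x": 1.46,"y": 3.02,"z": 0,"ax": 0,"ay": 0,"az": 0},
])

```text
clock: 2.63
position: [486.9, 109.8, 231.5]
ee_rot: [0.998, 0.062, 0.0, -0.0]
contact_force: [0.2, -0.1, -0.2]
gripper_width: -0.0
grasp_force: 0.0
```

Request:
send_rows([
  {"gripper": 1,"x": 0,"y": 0,"z": 3,"ax": 0,"ay": 0,"az": 0},
  {"gripper": 1,"x": 0,"y": 0,"z": 3,"ax": 0,"ay": 0,"az": 0},
  {"gripper": 1,"x": 0,"y": 0,"z": 3,"ax": 0,"ay": 0,"az": 0},
  {"gripper": 1,"x": 0,"y": 0,"z": 0,"ax": 0,"ay": 0,"az": 0},
  {"gripper": 1,"x": 0,"y": 0,"z": 0,"ax": 0,"ay": 0,"az": 0},
])

```text
clock: 3.05
position: [485.9, 110.6, 140.6]
ee_rot: [0.998, 0.062, -0.001, 0.001]
contact_force: [-0.5, -0.3, -0.0]
gripper_width: -0.3
grasp_force: 0.0
```

Run:
```python
from h import *
s=arm.read_state();print({k:np.round(s[k],3) for k in("clock","position","ee_rot","contact_force")})
c=arm.camera_model("wrist");p,d=arm.get_image("wrist");cv2.imwrite("pics/w3.png",p[:,:,::-1]);np.save("pics/w3.npy",d)
np.save("pics/w3c.npy",c,allow_pickle=True)
```

```text
{'clock': np.float64(3.05), 'position': array([485.895, 110.59 , 140.64 ]), 'ee_rot': array([ 0.998,  0.062, -0.001,  0.001]), 'contact_force': array([-0.495, -0.31 , -0.034])}
```

View pics/w3.png

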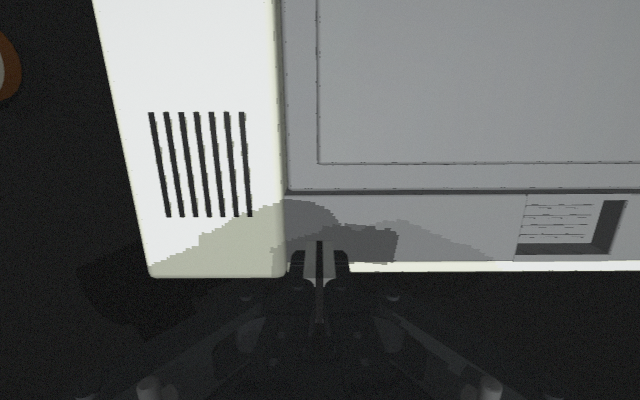

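The wrist view shows the rail's rear edge at about row 193 and its front edge at about row 262. The left shoulder wall is at column 284. The groove mouth spans from (527,194) and (514,260) to (627,200) and (610,255), and the lid is shut.

Run:
```python
from h import *
c=np.load("pics/w3c.npy",allow_pickle=True).item()
W={}
for n,u,v in[("RL",285,193),("FLx",400,262),("R2",630,193.5),("F2",630,261),("gRL",527,195),("gFL",514,261),("gRR",627,200),("gFR",609,256)]:
    W[n]=ray("wrist",u,v,110,c);print(n,np.round(W[n],1))
q=W["R2"]-W["RL"];yaw=np.arctan2(q[0],-q[1]);print("yaw",np.degrees(yaw))
ex=np.array([np.cos(yaw),np.sin(yaw),0]);ey=np.array([-ex[1],ex[0],0])
s=arm.read_state();L=W["RL"]-23*ex;print("L",L)
for n in W:print(n,np.round([(W[n]-L)@ex,(W[n]-L)@ey],1))
p=s["position"]-L;print("tcp local",p@ex,p@ey)
from scipy.spatial.transform import Rotation as R
print(R.from_quat(s["ee_rot"]).as_matrix().round(3))
```

```text
RL [509.2 133.8 110. ]
FLx [471.6  55.8 110. ]
R2 [534.3 -71.7 110. ]
F2 [490.6 -92.1 110. ]
gRL [525.8 -10.6 110. ]
gFL [481.4 -17.4 110. ]
gRR [530.2 -71.8 110. ]
gFR [492.4 -77.  110. ]
yaw 6.972324507492366
L [486.37893166 131.02728535 110.        ]
RL [23. -0.]
FLx [-23.8 -72.9]
R2 [  23.  -207.1]
F2 [ -22.9 -222. ]
gRL [  22.  -145.4]
gFL [ -23.  -146.7]
gRR [  18.9 -206.6]
gFR [ -19.3 -207.3]
tcp local -1.679220106903517 -19.632497134393283
[[ 0.992  0.124  0.001]
 [ 0.124 -0.992 -0.   ]
 [ 0.001  0.001 -1.   ]]
```

Request:
send_rows([
  {"gripper": 1,"x": 0,"y": 0,"z": 1.5,"ax": 0,"ay": 0,"az": 0},
  {"gripper": 1,"x": 0,"y": 0,"z": 1.1,"ax": 0,"ay": 0,"az": 0},
  {"gripper": 1,"x": 0,"y": 0,"z": 0.2,"ax": 0,"ay": 0,"az": 0},
  {"gripper": 1,"x": 0,"y": 0,"z": 0,"ax": 0,"ay": 0,"az": 0},
  {"gripper": 1,"x": 0,"y": 0,"z": 0,"ax": 0,"ay": 0,"az": 0},
])

```text
clock: 3.52
position: [487.4, 111.7, 115.1]
ee_rot: [0.998, 0.062, 0.002, -0.001]
contact_force: [-0.7, -0.5, 0.3]
gripper_width: -0.3
grasp_force: 0.0
```

Request:
send_rows([
  {"gripper": 1,"x": 0,"y": 0,"z": 0.1,"ax": 0,"ay": 0,"az": 0},
  {"gripper": 1,"x": 0,"y": 0,"z": 0.1,"ax": 0,"ay": 0,"az": 0},
  {"gripper": 1,"x": 0,"y": 0,"z": 0,"ax": 0,"ay": 0,"az": 0},
  {"gripper": 1,"x": 0,"y": 0,"z": 0,"ax": 0,"ay": 0,"az": 0},
])

```text
clock: 3.85
position: [486.4, 111.0, 111.6]
ee_rot: [0.998, 0.062, 0.0, -0.0]
contact_force: [0.1, 0.2, -0.4]
gripper_width: -0.1
grasp_force: 0.0
```

Request:
send_rows([
  {"gripper": 1,"x": 0,"y": 0,"z": 0.1,"ax": 0,"ay": 0,"az": 0},
  {"gripper": 1,"x": 0,"y": 0,"z": 0,"ax": 0,"ay": 0,"az": 0},
  {"gripper": 1,"x": 0,"y": 0,"z": 0,"ax": 0,"ay": 0,"az": 0},
])

```text
clock: 4.1
position: [486.3, 110.9, 110.2]
ee_rot: [0.998, 0.062, -0.0, 0.0]
contact_force: [0.8, -0.7, -0.0]
gripper_width: 0.1
grasp_force: 0.0
```

Request:
send_rows([
  {"gripper": 1,"x": 0,"y": 0,"z": 0.05,"ax": 0,"ay": 0,"az": 0},
  {"gripper": 1,"x": 0,"y": 0,"z": 0,"ax": 0,"ay": 0,"az": 0},
  {"gripper": 1,"x": 0,"y": 0,"z": 0,"ax": 0,"ay": 0,"az": 0},
])

```text
clock: 4.35
position: [486.4, 111.0, 110.1]
ee_rot: [0.998, 0.062, 0.0, 0.0]
contact_force: [-2.2, -0.6, 4.3]
gripper_width: 0.7
grasp_force: 1.7
```

Request:
send_rows([
  {"gripper": 1,"x": 0,"y": 0.5,"z": 0.01,"ax": 0,"ay": 0,"az": 0},
  {"gripper": 1,"x": 0,"y": 0.5,"z": 0,"ax": 0,"ay": 0,"az": 0},
  {"gripper": 1,"x": 0,"y": 0.5,"z": 0,"ax": 0,"ay": 0,"az": 0},
  {"gripper": 1,"x": 0,"y": 0.5,"z": 0,"ax": 0,"ay": 0,"az": 0},
])

```text
clock: 4.68
position: [489.5, 91.1, 110.1]
ee_rot: [0.998, 0.062, 0.001, -0.0]
contact_force: [0.9, 2.0, 3.5]
gripper_width: 0.1
grasp_force: 1.8
```

Request:
send_rows([
  {"gripper": 1,"x": 0,"y": 0.5,"z": 0.02,"ax": 0,"ay": 0,"az": 0},
  {"gripper": 1,"x": 0,"y": 0.5,"z": 0,"ax": 0,"ay": 0,"az": 0},
  {"gripper": 1,"x": 0,"y": 0.5,"z": 0,"ax": 0,"ay": 0,"az": 0},
  {"gripper": 1,"x": 0,"y": 0.5,"z": 0,"ax": 0,"ay": 0,"az": 0},
  {"gripper": 1,"x": 0,"y": 0.5,"z": 0,"ax": 0,"ay": 0,"az": 0},
])

```text
clock: 5.1
position: [492.7, 66.3, 110.1]
ee_rot: [0.998, 0.062, 0.001, -0.0]
contact_force: [-1.5, 2.4, 4.6]
gripper_width: -0.1
grasp_force: 2.6
```

Request:
send_rows([
  {"gripper": 1,"x": 0,"y": 0.5,"z": 0,"ax": 0,"ay": 0,"az": 0},
  {"gripper": 1,"x": 0,"y": 0.5,"z": 0,"ax": 0,"ay": 0,"az": 0},
  {"gripper": 1,"x": 0,"y": 0.5,"z": 0,"ax": 0,"ay": 0,"az": 0},
  {"gripper": 1,"x": 0,"y": 0.5,"z": 0,"ax": 0,"ay": 0,"az": 0},
])

```text
clock: 5.43
position: [495.2, 46.4, 110.1]
ee_rot: [0.998, 0.062, 0.001, -0.0]
contact_force: [-0.2, 3.9, 6.1]
gripper_width: -0.2
grasp_force: 2.7
```

Request:
send_rows([
  {"gripper": 1,"x": 0,"y": 0.5,"z": 0,"ax": 0,"ay": 0,"az": 0},
  {"gripper": 1,"x": 0,"y": 0.5,"z": 0,"ax": 0,"ay": 0,"az": 0},
  {"gripper": 1,"x": 0,"y": 0.5,"z": 0,"ax": 0,"ay": 0,"az": 0},
  {"gripper": 1,"x": 0,"y": 0.5,"z": 0,"ax": 0,"ay": 0,"az": 0},
  {"gripper": 1,"x": 0,"y": 0.5,"z": 0,"ax": 0,"ay": 0,"az": 0},
])

```text
clock: 5.85
position: [498.2, 21.6, 110.1]
ee_rot: [0.998, 0.062, 0.001, -0.0]
contact_force: [0.3, 5.0, 5.2]
gripper_width: 0.2
grasp_force: 2.8
```

Request:
send_rows([
  {"gripper": 1,"x": 0,"y": 0.5,"z": 0,"ax": 0,"ay": 0,"az": 0},
  {"gripper": 1,"x": 0,"y": 0.5,"z": 0,"ax": 0,"ay": 0,"az": 0},
  {"gripper": 1,"x": 0,"y": 0.5,"z": 0,"ax": 0,"ay": 0,"az": 0},
  {"gripper": 1,"x": 0,"y": 0.5,"z": 0,"ax": 0,"ay": 0,"az": 0},
])

```text
clock: 6.18
position: [500.6, 1.7, 110.1]
ee_rot: [0.998, 0.062, 0.001, -0.0]
contact_force: [-0.8, 3.5, 5.8]
gripper_width: 0.1
grasp_force: 2.8
```

Request:
send_rows([
  {"gripper": 1,"x": 0,"y": 0.5,"z": 0,"ax": 0,"ay": 0,"az": 0},
  {"gripper": 1,"x": 0,"y": 0.5,"z": 0,"ax": 0,"ay": 0,"az": 0},
  {"gripper": 1,"x": 0,"y": 0.5,"z": 0,"ax": 0,"ay": 0,"az": 0},
  {"gripper": 1,"x": 0,"y": 0.5,"z": 0,"ax": 0,"ay": 0,"az": 0},
])

```text
clock: 6.52
position: [503.0, -18.1, 110.1]
ee_rot: [0.998, 0.062, 0.001, -0.0]
contact_force: [0.7, 4.2, 5.2]
gripper_width: 0.0
grasp_force: 2.6
```

Request:
send_rows([
  {"gripper": 1,"x": 0,"y": 0.5,"z": 0,"ax": 0,"ay": 0,"az": 0},
  {"gripper": 1,"x": 0,"y": 0.5,"z": 0,"ax": 0,"ay": 0,"az": 0},
  {"gripper": 1,"x": 0,"y": 0.4,"z": 0,"ax": 0,"ay": 0,"az": 0},
])

```text
clock: 6.77
position: [503.1, -33.1, 108.7]
ee_rot: [0.998, 0.062, -0.001, 0.0]
contact_force: [-1.5, 0.1, -0.3]
gripper_width: 0.1
grasp_force: 0.0
```

Support drops away here at about 165 mm along: the force falls to zero and z falls 1.4 mm, so this is the groove's left edge. I'll centre the tip in the groove and then lower it.

Request:
send_rows([
  {"gripper": 1,"x": 0.05,"y": 0.5,"z": 0,"ax": 0,"ay": 0,"az": 0},
  {"gripper": 1,"x": 0.05,"y": 0.5,"z": 0,"ax": 0,"ay": 0,"az": 0},
  {"gripper": 1,"x": 0,"y": 0,"z": 0.4,"ax": 0,"ay": 0,"az": 0},
  {"gripper": 1,"x": 0,"y": 0,"z": 0.3,"ax": 0,"ay": 0,"az": 0},
  {"gripper": 1,"x": 0,"y": 0,"z": 0,"ax": 0,"ay": 0,"az": 0},
])

```text
clock: 7.18
position: [505.6, -41.9, 101.5]
ee_rot: [0.998, 0.062, -0.001, 0.0]
contact_force: [0.2, 0.7, -0.2]
gripper_width: -0.2
grasp_force: 0.0
```

Request:
send_rows([
  {"gripper": 1,"x": 0,"y": 0,"z": 0.2,"ax": 0,"ay": 0,"az": 0},
  {"gripper": 1,"x": 0,"y": 0,"z": 0.2,"ax": 0,"ay": 0,"az": 0},
  {"gripper": 1,"x": 0,"y": 0,"z": 0,"ax": 0,"ay": 0,"az": 0},
  {"gripper": 1,"x": 0,"y": 0,"z": 0,"ax": 0,"ay": 0,"az": 0},
])

```text
clock: 7.52
position: [506.3, -41.6, 98.5]
ee_rot: [0.998, 0.062, -0.0, 0.0]
contact_force: [0.1, -0.1, 0.3]
gripper_width: -0.1
grasp_force: 0.0
```

Inside the groove with no side contact. Pressing down in small steps.

Request:
send_rows([
  {"gripper": 1,"x": 0,"y": 0,"z": 0.1,"ax": 0,"ay": 0,"az": 0},
  {"gripper": 1,"x": 0,"y": 0,"z": 0.1,"ax": 0,"ay": 0,"az": 0},
  {"gripper": 1,"x": 0,"y": 0,"z": 0.1,"ax": 0,"ay": 0,"az": 0},
  {"gripper": 1,"x": 0,"y": 0,"z": 0,"ax": 0,"ay": 0,"az": 0},
  {"gripper": 1,"x": 0,"y": 0,"z": 0,"ax": 0,"ay": 0,"az": 0},
])

```text
clock: 7.93
position: [506.5, -41.6, 95.6]
ee_rot: [0.998, 0.062, 0.0, -0.0]
contact_force: [-0.2, 0.9, 1.7]
gripper_width: -0.2
grasp_force: 0.9
```

Request:
send_rows([
  {"gripper": 1,"x": 0,"y": 0,"z": 0.1,"ax": 0,"ay": 0,"az": 0},
  {"gripper": 1,"x": 0,"y": 0,"z": 0.1,"ax": 0,"ay": 0,"az": 0},
  {"gripper": 1,"x": 0,"y": 0,"z": 0.05,"ax": 0,"ay": 0,"az": 0},
  {"gripper": 1,"x": 0,"y": 0,"z": 0,"ax": 0,"ay": 0,"az": 0},
  {"gripper": 1,"x": 0,"y": 0,"z": 0,"ax": 0,"ay": 0,"az": 0},
])

```text
clock: 8.35
position: [506.5, -41.6, 93.1]
ee_rot: [0.998, 0.062, 0.0, -0.0]
contact_force: [-0.2, 1.7, 1.6]
gripper_width: 0.0
grasp_force: 1.3
```

Run:
```python
from h import *
s=arm.read_state();print({k:np.round(s[k],3) for k in("clock","position","contact_force")})
p,d=arm.get_image("wrist");cv2.imwrite("pics/w4.png",p[:,:,::-1])
d0=np.load("pics/w3.npy")
c=arm.camera_model("wrist");M=np.array(c["cam_to_world"])
for u,v in((200,100),(320,60),(450,100),(320,150),(450,170)):
    z=np.median(d[v-3:v+4,u-3:u+4]);print(u,v,np.round(M@[(u-c["cx"])/c["fx"]*z,(v-c["cy"])/c["fy"]*z,z,1],1))
```

```text
{'clock': np.float64(8.35), 'position': array([506.503, -41.628,  93.075]), 'contact_force': array([-0.215,  1.66 ,  1.643])}
200 100 [581.1   3.6 139.9   1. ]
320 60 [596.8 -30.8 137.7   1. ]
450 100 [590.4 -71.1 139.7   1. ]
320 150 [571.1 -34.  142.8   1. ]
450 170 [570.2 -74.5 144.2   1. ]
```

View pics/w4.png

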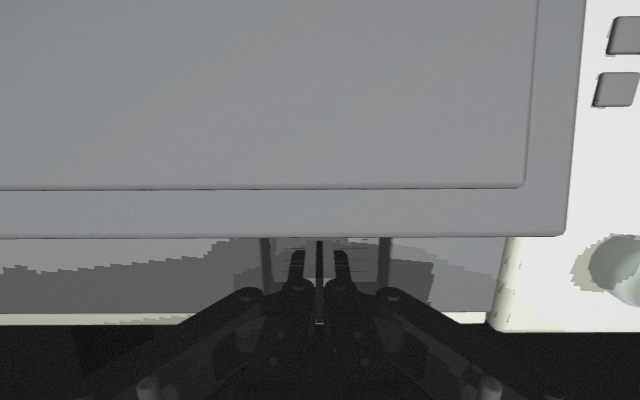

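The lid's front edge is now at about z = 144 mm, in front of row 235, so it has sprung open. I'll withdraw straight up, then back towards the robot.

Request:
send_rows([
  {"gripper": 1,"x": 0,"y": 0,"z": -0.5,"ax": 0,"ay": 0,"az": 0},
  {"gripper": 1,"x": 0,"y": 0,"z": -1.0,"ax": 0,"ay": 0,"az": 0},
  {"gripper": 1,"x": 0,"y": 0,"z": -2,"ax": 0,"ay": 0,"az": 0},
  {"gripper": 1,"x": 0,"y": 0,"z": -3,"ax": 0,"ay": 0,"az": 0},
  {"gripper": 1,"x": 0,"y": 0,"z": -3,"ax": 0,"ay": 0,"az": 0},
])

```text
clock: 8.82
position: [505.4, -42.1, 189.0]
ee_rot: [0.998, 0.062, -0.001, 0.0]
contact_force: [2.2, 0.3, -0.5]
gripper_width: -0.1
grasp_force: 0.0
```

Request:
send_rows([
  {"gripper": 1,"x": -1,"y": 0,"z": -3,"ax": 0,"ay": 0,"az": 0},
  {"gripper": 1,"x": -2,"y": 0,"z": -2,"ax": 0,"ay": 0,"az": 0},
  {"gripper": 1,"x": -3,"y": 0,"z": 0,"ax": 0,"ay": 0,"az": 0},
  {"gripper": 1,"x": -2,"y": 0,"z": 0,"ax": 0,"ay": 0,"az": 0},
  {"gripper": 1,"x": 0,"y": 0,"z": 0,"ax": 0,"ay": 0,"az": 0},
])

```text
clock: 9.23
position: [423.1, -52.4, 239.0]
ee_rot: [0.998, 0.062, -0.0, -0.0]
contact_force: [-0.7, -0.2, 0.6]
gripper_width: 0.1
grasp_force: 0.0
```

Request:
send_rows([
  {"gripper": 1,"x": 0,"y": 0,"z": 0,"ax": 0,"ay": 0,"az": 0},
  {"gripper": 1,"x": 0,"y": 0,"z": 0,"ax": 0,"ay": 0,"az": 0},
  {"gripper": 1,"x": 0,"y": 0,"z": 0,"ax": 0,"ay": 0,"az": 0},
  {"gripper": 1,"x": 0,"y": 0,"z": 0,"ax": 0,"ay": 0,"az": 0},
])

```text
clock: 9.57
position: [427.6, -51.5, 237.8]
ee_rot: [0.998, 0.062, -0.0, 0.0]
contact_force: [-0.6, 0.1, 0.2]
gripper_width: 0.2
grasp_force: 0.0
```

Run:
```python
from h import *
s=arm.read_state();print({k:np.round(s[k],3) for k in("clock","position","contact_force")})
p,_=arm.get_image("scene");cv2.imwrite("pics/s5.png",p[:,:,::-1])
for t in["vial","beaker","cuvette_box_in"]:print(t,[b["rect"] for b in arm.boxes_of("scene",t)[:1]])
```

```text
{'clock': np.float64(9.567), 'position': array([427.556, -51.547, 237.81 ]), 'contact_force': array([-0.58 ,  0.052,  0.173])}
vial [[245.8, 182.9, 13.3, 25.5]]
beaker [[141.7, 248.1, 40.2, 47.0]]
cuvette_box_in [[386.2, 165.6, 49.5, 32.5]]
```

View pics/s5.png

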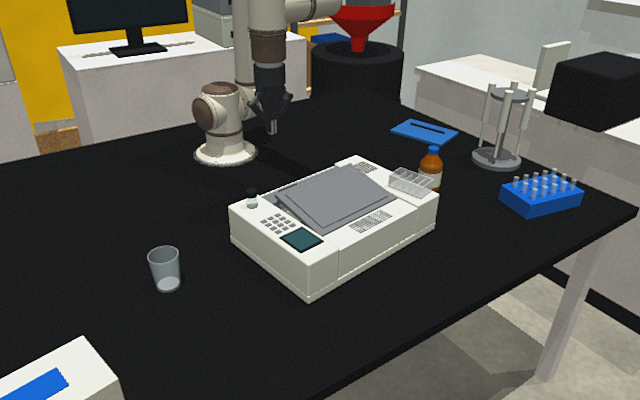

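The scene shows the lid standing open (around 335,195) and the hand clear. The vial, box, beaker and bottle are where they were.

```bash
python3 -c "from bench import arm;print(arm.job_done())"
```

```text
the job is handed in; nothing more can be done
None
```

The lid is open: I felt along the rail from its left end to the groove (centre about 176 mm along), pressed the latch tongue, and the lid rose by itself. The hand is clear, the vial, beaker, bottle and cuvette box look unmoved, and the job is handed in (no verdict came back).

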